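# Feed a horn blank along the sanding fence with a push stick

### The job

Pick up the orange push stick and use it, not the fingers, to bring the wooden sled flat against the aluminium fence and feed it along the fence, over the sprung sanding pad and fully home into the spring clip at the end. Keep the whole side of the sled pressed against the fence all the way past the pad, pushing firmly but without ramming. Then lay the push stick down flat on the bench, clear of the jig, and leave everything else on the bench where it is.

Things in the scene. Friction and masses are not known exactly. Their poses are not given: they have to be found in the camera images.
- jig: Sanding jig, fixed: steel bed 150 (x) x 430 (y) x 12 mm thick, origin at the centre of its underside, on the bench. Its +y is the feed direction, its +x points to the aluminium fence (25 mm thick, 36 mm high above the bed). The fence face is the plane x = +45 mm, y -215 to +215 mm, but for the pad's window at y -27 to +43 mm, its far edge slanted (to +58). The bed is open on the other side.
- pad (a joint): Sprung terracotta-coloured abrasive pad in the fence window: 0 free, growing as it is pressed into the fence (m). Free, its face stands 5 mm proud of the fence and pushes the sled away; flush, at its stop, it reads 0.005. 60 mm long along the fence (jig y -22 to +38 mm) with sloping ends; pushes back with 2 N free, 2.5 N flush.
- clip (a joint): Spring clip: black upright roller, turning freely, 24 mm diameter, at jig y = +150 mm, its face at jig x = +7 mm when free (0); grows (m) as the sled pushes it from the fence: 0.008 while the sled's front passes (3 N free, 4.6 N then), under 0.003 once snapped into the sled's notch. Its green housing: jig x -73 to -43, y 125 to 175 mm, 30 mm high.
- seat (a point): Where the sled's centre is when home in the clip: jig x = +23, y = +118 mm, 17 mm above the bed. The sled's nose is then 2 mm short of a green end stop (face at jig y = +190 mm, 30 mm high). Axes as the jig's.
- sled_center (a point): Centre of the sled, half-way up: light wooden block 140 mm long (its y, nose to +y), 34 mm high, about 0.2 kg; +x and a black horn blank face the fence. Fence side at x = +22 mm. Other side stepped: x = -12 mm for y -70 to -15 mm, x = -24 mm for y -15 to +52 mm, then slanting to the nose; roller notch at y +21 to +43 mm. Starts on the bed near the jig's -y end, off the fence, turned a little.
- push_corner (a point): The inner corner of the sled's step, half-way up (17 mm above the sled's underside), for the push stick's tip: it opens backwards (-y) and away from the fence (-x). One wall is the sled's x = -12 mm side, the other its y = -15 mm shoulder. Axes as the sled's. The shoulder is 12 mm deep. Pressing here towards the fence with some 6 to 12 N keeps the sled flat on it.
- sled_nose (a point): Point on the sled's fence-side face, 60 mm ahead of its centre, half-way up. On the fence it has jig x = +45 mm.
- sled_tail (a point): Point on the sled's fence-side face, 60 mm behind its centre, half-way up. On the fence it has jig x = +45 mm.
- stick_center (a point): Centre of the push stick, half-way up: orange bar 190 mm long (its own x, tip to +x), 18 mm wide (y), 40 mm high, with a black rubber grip band, 0.11 kg, lying on the bench on one side of the jig (the hammer lies on the other). Grasp it here across its width.
- stick_tip (a point): Axis of the stick's rounded tip (radius 9 mm, upright), half-way up, 86 mm ahead of the stick's centre.
- hammer_grip (a point): Bystander: hammer 200 mm long, lying on the bench on the side of the jig where the stick is not. Leave alone.
- tape: Bystander: roll of paper tape, 90 mm across, 25 mm high, behind the fence. Leave alone.
- spare_blank: Bystander: brown wooden block 40 x 130 x 28 mm behind the fence. Leave alone.
- knife_b: Bystander: closed pocket knife 120 mm long, beyond the clip end of the jig. Leave alone.
- glue: Bystander: white glue bottle 120 mm high, beyond the infeed end of the jig. Leave alone.
Things that resemble listed ones, but are neither listed nor needed, are in the scene too. Of the things that look like the part that bears stick_center, the largest one is meant.

How it is judged:
On the way, in this order (a step that is already met when the one before it is completed fails the run):
1. The stick presses the sled flat against the fence before the sled reaches the pad (x of each of sled_nose, sled_tail in the frame of jig above 0.0425 m and y of sled_center in the frame of jig below -0.09 m and contact force between stick and sled above 1 N), for 0.2 s.
2. The sled passes the middle of the pad flat on the fence, pressing the pad back, driven by the stick (x of each of sled_nose, sled_tail in the frame of jig above 0.0425 m and y of sled_center in the frame of jig between -0.015 and 0.035 m and value of joint pad above 0.003 m and contact force between stick and sled above 1 N), for 0.1 s.
3. The sled clicks home in the clip (y of sled_center in the frame of jig above 0.114 m and value of joint clip below 0.003 m and x of each of sled_nose, sled_tail in the frame of jig above 0.042 m), for 0.2 s.
At the end, for the whole second after the job is handed in: Sled home: centre within 4 mm of home along the fence, roller in the notch (clip below 0.003), nose and tail points within 3 mm of the fence, flat, at rest. Stick flat on the bench (centre within 4 mm of its lying height), at rest, touching neither jig nor sled (all of step 3 and y of sled_center in the frame of jig below 0.1225 m and angle between sled_center's own z axis and vertical below 0.05 rad and linear speed of each of sled, stick below 0.01 m/s and height (world z) of stick_center below 0.024 m and angle between stick_center's own z axis and vertical below 0.1 rad and contact force between stick and jig below 0.1 N and contact force between stick and sled below 0.1 N).
It fails at once if the sled leaves the fence (nose or tail point more than 4 mm off it) while it is on the pad, between 80 mm short of the jig's middle and 60 mm past it (y of sled_center in the frame of jig between -0.08 and 0.06 m and not (x of each of sled_nose, sled_tail in the frame of jig above 0.041 m)).
It fails at once if the fingers or arm touch the sled (contact force between any of the fingers, the arm and sled above 0.5 N).
It fails at once if the sled is rammed: more than 60 N between stick and sled (contact force between stick and sled above 60 N).
It fails at once if the sled is lifted or tipped (height (world z) of sled_center above 0.045 m or angle between sled_center's own z axis and vertical above 0.25 rad).
It fails at once if a bystander is moved more than 15 mm (distance of any of hammer_grip, tape, knife_b, spare_blank, glue from where it was at the start of the episode above 0.015 m).
It also fails if it takes over 72 s, if anything falls off the work surface, if the arm or the gripper's body presses on something with over 40 N, if the wrist force passes 120 N, or if a joint passes its speed limit or range.

### The arm

A 6-joint arm with a two-finger parallel gripper is mounted at the origin on the work surface. World frame = base frame: x ahead of the robot, y to its left, z up, the work surface at z = 0. Lengths are in m, angles in rad, forces in N, time in s.
With the tool pointing down it reaches from about 0.35 to 0.85 m from the base axis. Payload 8.1 kg.
Tool frame: the origin (TCP) lies at the very end of the fingers, on their centre line; the grasp point (between the pads) lies robot.grip_point_offset behind it (robot.grip_point_offset is the distance from the TCP to the grasp point, in m); z points along the fingers, y is the line along which they close (so a half turn about z gives the same grasp; the last joint's range is limited). The gripper opens to 93 mm and grips with 3 to 60 N. Pads are 15 mm wide; open, the fingers measure 128 mm over their backs; the gripper's body (75 mm by 188 mm) begins 65 mm behind the grasp point.
Start: joints at [-1.4, 0.13, 1.488, -0, 1.523, -0.085], TCP at [0.152, -0.58, 0.219] pointing down, gripper open.
Joint ranges: [-2.96, 2.96], [-0.89, 2.26], [0.02, 2.5], [-1.34, 4.48], [0, 2.73], [-2.66, 2.66]. Speed limits (rad/s): [2.39, 2.39, 2.79, 3.14, 3.14, 3.14].

### API

Orientations are given as a rotation vector (axis times angle).
In Python, from plant import robot, eyes gives the robot as it stands. The module is installed in compiled form; this text tells all that it offers.
- The arm moves only by the tool apply_moves, never from a script. Its argument "steps" is one flat list of numbers, 7 for each row, row after row: the shift along the tool's x, y, z in units of 30 mm (1.0 is 30 mm), then the turn, a rotation vector about the tool's x, y, z in units of 6 degrees (1.0 is 6 degrees), then the opening in per cent of the stroke, from 0 (shut) to 100 (fully open). In form: [dx, dy, dz, ax, ay, az, fingers, dx, dy, dz, ax, ay, az, fingers, ...]. A call has 1 to 12 rows; each row shifts and turns the commanded pose from where the row before left it, along the tool's axes as they then stand; what a row does not reach is not made up. A row lasts 1/12 s, in which the tool goes at most 41.7 mm and 7.16 degrees, less where a joint would pass 70% of its speed; a pose out of reach is approached as far as the arm can. A call is refused whole if a number of a shift passes 1 or a number of a turn 1, either way. A call with a gripper value outside its range is refused whole. The fingers move at their own pace and stop on an object; "grip_force" is the grip in N (left out, the last holds). Time passes only in rows, so rows that do not move let the fingers close. It gives the time, the measured TCP pose, the force, the opening and the grip force at its end, in the units of the state.
- robot.read_state(): the state, without advancing time (a new reading comes with each control period).
- eyes.read_camera(name): name is "scene" or "top" or "wrist"; returns the picture (384x512x3 uint8, red, green, blue); there is no depth.
- eyes.calibration(name): a dict with "K" (3x3 intrinsics, pixels), "R" (3x3) and "t" (3): a world point X has camera coordinates R X + t. Camera axes: x right, y down, z forward; pixel columns grow to the right and rows downward; lengths in m; the calibration is good to about 2 mm. A picture is of the moment at which its call begins: read the wrist's pose just before it. calibration takes no time and is no camera call; for the wrist camera it gives the pose at the moment of the call.
- robot.close_job(): hands the job in; it is judged then, once.
Trained networks look in the newest picture that a camera, given by its name, has taken for a name from the list of things; names that differ only in an ending like _2 or _b are one class to them, and where a whole thing is asked for, a point or a joint stands for the part that bears it (a point fixed in the world has none). Each returns a list of dicts, best first, with "conf" (0 to 1); they miss things now and then, are a little off and sometimes report something else, mostly with a low value. They report only what shows in the picture. A call takes as long as a camera call. They do not tell look-alikes from the thing itself.
- eyes.search_frame(camera, thing): "rect" ([left, top, width, height] in pixels, round what is visible of it).
- eyes.place_of(camera, thing): "xy" ([column, row] in pixels: a listed point, or the origin of a listed thing).
The state is a dict: "t": time; "q": joint angles; "dq": joint speeds; "joint_torque": joint torques, N m; "tool_pos": TCP position; "orientation": TCP orientation; "force": force on the tool from outside, world axes, zero at the start; "wrist_torque": the same for the moment, N m; "opening": finger opening in m; "gripper_force": force on a finger pad.
Only numpy, scipy, OpenCV 4.12 (cv2) and the standard library are available. Lean on these libraries where they do the work, as an engineer would, in place of code of your own. Each camera call takes 0.05 s, during which the arm holds its last target. There are 200 camera calls.

## Working session

There is one attempt and no reset: what is moved stays moved. The work goes in short steps, Python scripts to look and compute and a tool call to move; the robot and the scene stay as the last step left them, time stands still between calls to the robot, and variables do not carry over. Pictures are saved under pics/ and viewed, at most 10 in all, crops included, and the job is handed in when it is done.

Besides the shell and the picture viewer there is one more tool, called after "Emit:" by a JSON object that holds its "api" and its "payload", one argument or row to a line. apply_moves: Moves the arm, as the interface text tells. Its arguments: {"type":"object","properties":{"steps":{"type":"array"},"grip_force":{"type":"number"}},"required":["steps"]}

```bash
mkdir -p pics; cat > h.py <<'E'
import numpy as np, cv2
from scipy.spatial.transform import Rotation as Rn
from plant import robot, eyes
def ray(cam,uv,z,cal=None):
    c=cal or eyes.calibration(cam); K,R,t=map(np.array,(c["K"],c["R"],c["t"]))
    d=R.T@np.linalg.inv(K)@np.array([uv[0],uv[1],1.]); o=-R.T@t
    return o+d*(z-o[2])/d[2]
def save(im,n): cv2.imwrite("pics/"+n,im[:,:,::-1])
E
python3 - <<'E'
from h import *
np.set_printoptions(precision=4,suppress=True)
s=robot.read_state(); print(s["t"],s["tool_pos"],s["orientation"],s["opening"],robot.grip_point_offset)
for cam in("top","scene"):
    save(eyes.read_camera(cam),cam+"0.png")
    for th,z in(("jig",0),("stick_center",.02),("stick_tip",.02),("sled_center",.029),("push_corner",.029),("sled_nose",.029),("sled_tail",.029),("seat",.029),("hammer_grip",.01)):
        print(cam,th,[(np.round(d["xy"],1),round(d["conf"],2),ray(cam,d["xy"],z)[:2]) for d in eyes.place_of(cam,th)[:3]])
c=eyes.calibration("top");print(-np.array(c["R"]).T@c["t"],c["K"][0][0])
E
```

```text
0.0 [ 0.1517 -0.5799  0.2176] [-3.1141 -0.4004  0.0002] 0.09305861444553742 0.0188
top jig [(array([250.3, 189.5]), 0.77, array([0.55  , 0.0675])), (array([271.8, 142.8]), 0.7, array([ 0.7083, -0.0072]))]
top stick_center [(array([151.1, 216.7]), 0.87, array([0.462 , 0.3957])), (array([290. , 188.5]), 0.63, array([ 0.55  , -0.0645])), (array([162.9, 260.9]), 0.62, array([0.3171, 0.3557]))]
top stick_tip [(array([123.2, 216.2]), 0.78, array([0.4647, 0.4879])), (array([142.9, 254.6]), 0.57, array([0.3383, 0.4214])), (array([126.9, 185. ]), 0.48, array([0.5681, 0.4772]))]
top sled_center []
top push_corner [(array([292. , 190.6]), 0.75, array([ 0.5422, -0.0703])), (array([150.6, 219.9]), 0.5, array([0.4512, 0.3952]))]
top sled_nose [(array([271.3, 180.6]), 0.76, array([ 0.5762, -0.0025])), (array([124.6, 216.2]), 0.71, array([0.4644, 0.4806]))]
top sled_tail [(array([305. , 174.5]), 0.93, array([ 0.5951, -0.1143]))]
top seat [(array([154.9, 143.3]), 0.16, array([0.7056, 0.3833]))]
top hammer_grip [(array([373.6, 213.6]), 0.69, array([ 0.4639, -0.3416])), (array([361.4, 145.3]), 0.33, ar
[... 368 characters left out ...]
91.2]), 0.71, array([0.567 , 0.4702])), (array([239.9, 229. ]), 0.22, array([0.7175, 0.0058]))]
scene sled_center [(array([217.8, 195.3]), 0.61, array([ 0.5533, -0.0632]))]
scene push_corner [(array([208.8, 192.8]), 0.95, array([ 0.5368, -0.0945])), (array([256.6, 195.7]), 0.15, array([0.5674, 0.0702]))]
scene sled_nose [(array([235.2, 199. ]), 0.59, array([ 0.5786, -0.0039])), (array([211.5, 193.5]), 0.54, array([ 0.5415, -0.0851]))]
scene sled_tail [(array([203.3, 203.4]), 0.57, array([ 0.5923, -0.1122]))]
scene seat [(array([290.3, 194.4]), 0.74, array([0.5706, 0.1865]))]
scene hammer_grip [(array([135.9, 186.1]), 0.61, array([ 0.4502, -0.3628]))]
[0.4202 0.0511 1.5031] 448.49989789591467
```

```bash
python3 - <<'E'
import cv2
a=cv2.imread("pics/top0.png")
cv2.imwrite("pics/top0b.png",cv2.resize(a[95:305,90:400],(800,542),interpolation=cv2.INTER_CUBIC))
E
```

```text
(no output)
```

View pics/top0b.png

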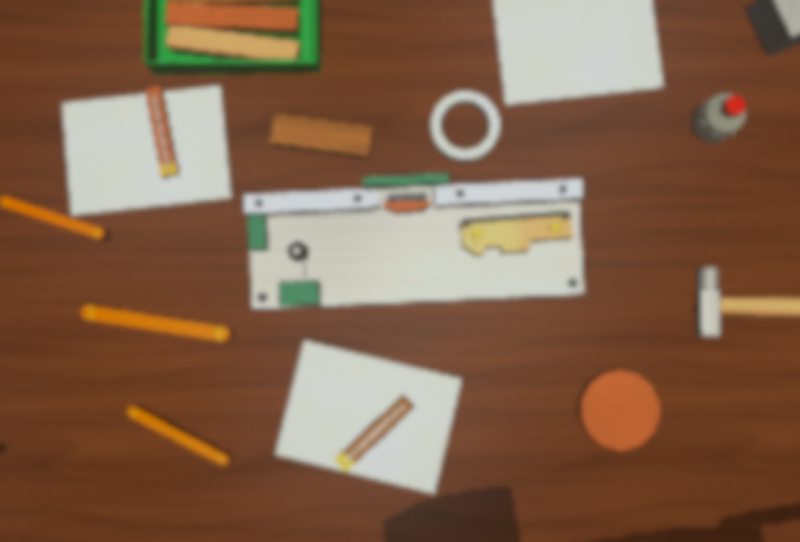

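View pics/scene0.png

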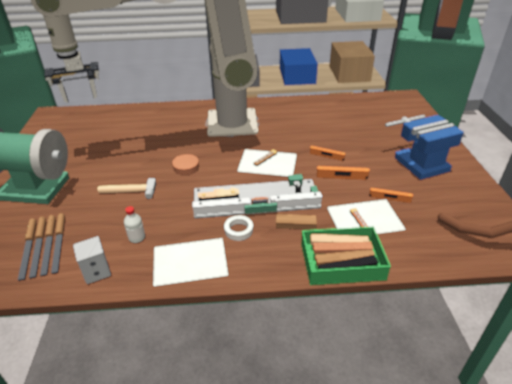

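The top picture shows three orange stick-like bars. Full-frame pixels, crop pixels in brackets:
- **(150,220)**, crop (155,323): the largest, with a black band in the scene view. This fits the push stick.
- **(110,179)**, crop (52,217): smaller look-alike.
- **(158,262)**, crop (177,436): smaller look-alike.

The sled is at crop (515,232) on the jig. The feed runs left, which is world +y. I'll go above the largest stick and confirm it from close by.

Emit:
{"api": "apply_moves", "payload": {
  "steps": [1, -0.6, -0.2, 0, 0, 0, 100, 1, -0.6, -0.2, 0, 0, 0, 100, 1, -0.6, -0.2, 0, 0, 0, 100, 1, -0.6, -0.2, 0, 0, 0, 100, 1, -0.6, -0.2, 0, 0, 0, 100, 1, -0.6, -0.2, 0, 0, 0, 100, 1, -0.6, -0.2, 0, 0, 0, 100, 1, -0.6, -0.2, 0, 0, 0, 100, 1, -0.6, -0.2, 0, 0, 0, 100, 1, -0.6, -0.2, 0, 0, 0, 100, 1, -0.6, -0.2, 0, 0, 0, 100, 1, -0.6, -0.2, 0, 0, 0, 100]
}}

```text
t: 2.0
tool_pos: [0.4465, -0.279, 0.2912]
orientation: [3.116, 0.401, 0.001]
force: [-0.0, -0.3, -0.4]
opening: 0.0933
gripper_force: 0.0
```

Emit:
{"api": "apply_moves", "payload": {
  "steps": [0, 0, 0, 0, 0, -1, 100, 0, 0, 0, 0, 0, -1, 100, 0, 0, 0, 0, 0, -1, 100, 0, 0, 0, 0, 0, -1, 100, 0, 0, 0, 0, 0, -1, 100, 0, 0, 0, 0, 0, -1, 100, 0, 0, 0, 0, 0, -1, 100, 0, 0, 0, 0, 0, -1, 100, 0, 0, 0, 0, 0, -1, 100, 0, 0, 0, 0, 0, -1, 100, 0, 0, 0, 0, 0, -1, 100]
}}

```text
t: 2.92
tool_pos: [0.4455, -0.2804, 0.2907]
orientation: [2.39, 2.039, 0.0]
force: [-0.5, -0.3, -0.3]
opening: 0.0928
gripper_force: 0.0
```

Emit:
{"api": "apply_moves", "payload": {
  "steps": [1, -0.15, 0, 0, 0, 0, 100, 1, -0.15, 0, 0, 0, 0, 100, 1, -0.15, 0, 0, 0, 0, 100, 1, -0.15, 0, 0, 0, 0, 100, 1, -0.15, 0, 0, 0, 0, 100, 1, -0.15, 0, 0, 0, 0, 100, 1, -0.15, 0, 0, 0, 0, 100, 1, -0.15, 0, 0, 0, 0, 100, 1, -0.15, 0, 0, 0, 0, 100, 1, -0.15, 0, 0, 0, 0, 100]
}}

```text
t: 3.75
tool_pos: [0.4496, 0.0244, 0.2909]
orientation: [2.395, 2.033, 0.001]
force: [1.2, 0.1, 0.3]
opening: 0.0931
gripper_force: 0.0
```

```bash
python3 - <<'E'
from h import *
np.set_printoptions(precision=4,suppress=True)
save(eyes.read_camera("wrist"),"w1.png")
c=eyes.calibration("wrist")
print(-np.array(c["R"]).T@c["t"],c["K"][0][0])
for th,z in(("jig",0),("sled_center",.029),("push_corner",.029),("sled_nose",.029),("sled_tail",.029),("seat",.029)):
    print(th,[(np.round(d["xy"],1),round(d["conf"],2),ray("wrist",d["xy"],z)[:2]) for d in eyes.place_of("wrist",th)[:2]])
E
```

```text
[0.4604 0.0994 0.458 ] 277.8930034461948
jig [(array([310.9, 127.5]), 0.78, array([0.5488, 0.0658]))]
sled_center [(array([331.8, 204.6]), 0.92, array([ 0.5639, -0.0611]))]
push_corner [(array([326.1, 214.3]), 0.56, array([ 0.5531, -0.0778]))]
sled_nose [(array([337.8, 165.4]), 0.6, array([ 0.5785, -0.001 ]))]
sled_tail []
seat [(array([320.5,  36.5]), 0.75, array([0.5701, 0.1829])), (array([311.2, 124.5]), 0.27, array([0.5443, 0.0666]))]
```

Emit:
{"api": "apply_moves", "payload": {
  "steps": [1, -0.15, 0, 0, 0, 0, 100, 1, -0.15, 0, 0, 0, 0, 100, 1, -0.15, 0, 0, 0, 0, 100, 1, -0.15, 0, 0, 0, 0, 100, 1, -0.15, 0, 0, 0, 0, 100, 1, -0.15, 0, 0, 0, 0, 100, 1, -0.15, 0, 0, 0, 0, 100, 1, -0.15, 0, 0, 0, 0, 100, 1, -0.15, 0, 0, 0, 0, 100, 1, -0.15, 0, 0, 0, 0, 100]
}}

```text
t: 4.93
tool_pos: [0.4548, 0.3265, 0.2905]
orientation: [2.397, 2.03, -0.0]
force: [0.9, -0.7, -0.5]
opening: 0.0932
gripper_force: 0.0
```

View pics/w1.png

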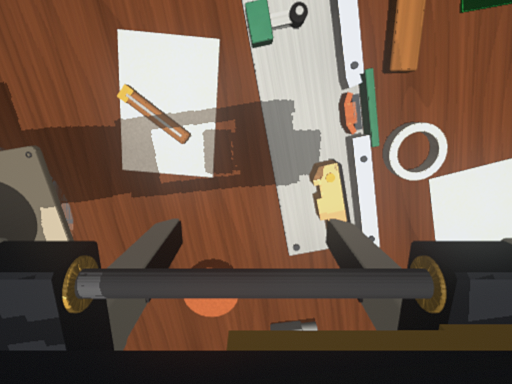

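```bash
python3 - <<'E'
from h import *
np.set_printoptions(precision=4,suppress=True)
save(eyes.read_camera("wrist"),"w2.png")
c=eyes.calibration("wrist")
print(robot.read_state()["tool_pos"],-np.array(c["R"]).T@c["t"])
for th,z in(("stick_center",.02),("stick_tip",.02)):
    print(th,[(np.round(d["xy"],1),round(d["conf"],2),ray("wrist",d["xy"],z)[:2]) for d in eyes.place_of("wrist",th)[:3]])
E
```

```text
[0.454  0.3309 0.2898] [0.4654 0.4015 0.4568]
stick_center [(array([323.3,   1.2]), 0.96, array([0.5838, 0.5346])), (array([245. , 115.8]), 0.88, array([0.452, 0.402])), (array([162.5, 148.1]), 0.88, array([0.3165, 0.3746]))]
stick_tip [(array([243. ,  55.2]), 0.78, array([0.4636, 0.4833])), (array([172.8, 110.5]), 0.72, array([0.346, 0.425])), (array([314.5,  48.6]), 0.69, array([0.566 , 0.4753]))]
```

View pics/w2.png

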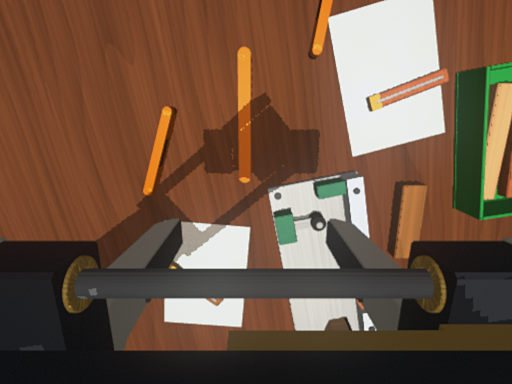

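w1 shows the sled at (330,195), the pad at (350,112) and the roller at (298,12). w2 shows the largest orange stick from (244,52) to (244,180), with smaller look-alikes at (158,150) and (322,25). I'll enlarge it to confirm it and to see which end is rounded.

```bash
python3 - <<'E'
import cv2,numpy as np
a=cv2.imread("pics/w2.png"); s=cv2.imread("pics/scene0.png")
p=cv2.resize(a[35:200,130:340],(764,600),interpolation=cv2.INTER_CUBIC)[:, :500]
q=cv2.resize(s[140:205,300:420],(300,162),interpolation=cv2.INTER_CUBIC)
o=np.zeros((600,800,3),np.uint8);o[:,:500]=p;o[:162,500:]=q
o[200:500,500:]=cv2.resize(s[160:184,310:376],(300,300),interpolation=cv2.INTER_CUBIC)
cv2.imwrite("pics/c1.png",cv2.convertScaleAbs(o,alpha=1.5))
E
```

```text
(no output)
```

View pics/c1.png

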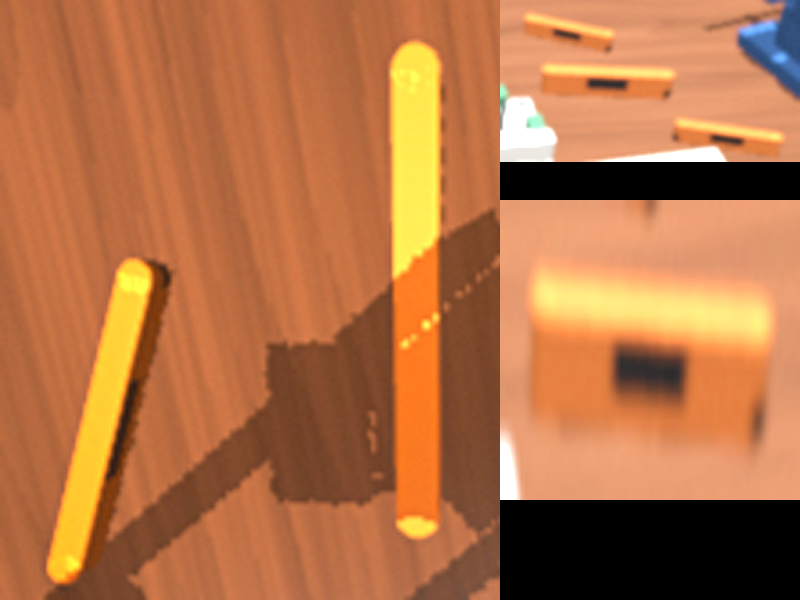

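The crop confirms the largest bar, with its black band in the scene inset. Both ends are rounded, and the tip detection points to the far (+y) end.

```bash
python3 - <<'E'
from h import *
np.set_printoptions(precision=4,suppress=True)
im=eyes.read_camera("wrist");st=robot.read_state()
hsv=cv2.cvtColor(im,cv2.COLOR_RGB2HSV)
m=cv2.inRange(hsv,(8,200,100),(30,255,255)); 
n,l,s,c=cv2.connectedComponentsWithStats(m)
k=[i for i in range(1,n) if s[i,4]>300]
for i in k:print(s[i],c[i])
k=min(k,key=lambda i:np.hypot(*(c[i]-[244,115])))
y,x=np.where(l==k); W=np.array([ray("wrist",p,.04)[:2] for p in zip(x,y)])
(r0,sz,_)=cv2.minAreaRect(W.astype(np.float32)*1000); d=np.linalg.svd(W-W.mean(0),full_matrices=False)[2][0]; d*=np.sign(d[1])
print("stick",r0,sz,d,np.degrees(np.arctan2(d[1],d[0])))
R=Rn.from_rotvec(st["orientation"]).as_matrix();p=np.array(st["tool_pos"]);print(p,st["q"],R[:,0])
print("tool shift mm to centre",R.T@(np.array([r0[0]/1000,r0[1]/1000,.006])-p)*1000)
E
```

```text
[313   0  21  55 542] [322.3598  25.4982]
[239 100  13  82 925] [245.0292 141.0746]
[143 106  30  90 898] [157.5846 150.4722]
stick (447.02447509765625, 361.6474304199219) (118.80622100830078, 18.1201229095459) [0.1851 0.9827] 79.33485146118262
[0.4545 0.3257 0.2901] [ 0.5303  0.0021  1.4932 -0.0005  1.6475  0.6935] [ 0.1625  0.9867 -0.0011]
tool shift mm to centre [ 34.6092 -13.0716 284.0535]
```

```bash
python3 - <<'E'
from h import *
np.set_printoptions(precision=4,suppress=True)
im=cv2.imread("pics/w2.png")[:,:,::-1];st=robot.read_state()
print(ray("wrist",(244.1,46.5),.04),ray("wrist",(244.6,182.6),.04))
hsv=cv2.cvtColor(im.copy(),cv2.COLOR_RGB2HSV)
m=cv2.inRange(hsv,(5,205,140),(35,255,255)); 
n,l,s,c=cv2.connectedComponentsWithStats(m)
k=min([i for i in range(1,n) if s[i,4]>300],key=lambda i:np.hypot(*(c[i]-[244,115])))
print(s[k])
y,x=np.where(l==k); W=np.array([ray("wrist",p,.04)[:2] for p in zip(x,y)])
(r0,sz,_)=cv2.minAreaRect(W.astype(np.float32)*1000); d=np.linalg.svd(W-W.mean(0),full_matrices=False)[2][0]; d*=np.sign(d[1])
print("stick",r0,sz,np.degrees(np.arctan2(d[1],d[0])))
R=Rn.from_rotvec(st["orientation"]).as_matrix();p=np.array(st["tool_pos"])
print("tool shift mm",R.T@(np.array([r0[0]/1000,r0[1]/1000,.006])-p)*1000)
E
```

```text
[0.4675 0.4887 0.04  ] [0.4358 0.3008 0.04  ]
[238 101  13  78 816]
stick (445.96966552734375, 363.4774169921875) (112.57475280761719, 17.19717025756836) 80.32423158286281
tool shift mm [ 36.2435 -14.4097 284.0525]
```

Emit:
{"api": "apply_moves", "payload": {
  "steps": [0.3, -0.06, 0.9, 0, 0, 0, 100, 0.3, -0.06, 1, 0, 0, 0, 100, 0.3, -0.06, 1, 0, 0, 0, 100, 0.3, -0.06, 1, 0, 0, 0, 100, 0.3, -0.06, 1, 0, 0, 0, 100, 0.3, -0.06, 1, 0, 0, 0, 100, 0.3, -0.07, 1, 0, 0, 0, 100, 0, 0, 1, 0, 0, 0, 100, 0, 0, 0.8, 0, 0, 0, 100, 0, 0, 0.5, 0, 0, 0, 100, 0, 0, 0.2, 0, 0, 0, 100, 0, 0, 0, 0, 0, 0, 100]
}}

```text
t: 6.13
tool_pos: [0.4512, 0.3882, 0.007]
orientation: [2.397, 2.031, -0.005]
force: [0.1, 0.3, 1.2]
opening: 0.093
gripper_force: 0.0
```

```bash
python3 - <<'E'
from h import *
st=robot.read_state();print(st["tool_pos"],st["force"])
E
```

```text
[0.45121665 0.38817239 0.006999  ] [0.14749692 0.25129152 1.19297342]
```

Emit:
{"api": "apply_moves", "payload": {
  "steps": [0, 0, 0, 0, 0, 0, 0, 0, 0, 0, 0, 0, 0, 0, 0, 0, 0, 0, 0, 0, 0, 0, 0, 0, 0, 0, 0, 0, 0, 0, 0, 0, 0, 0, 0, 0, 0, 0, 0, 0, 0, 0, 0, 0, 0, 0, 0, 0, 0, 0, 0, 0, 0, 0, 0, 0, 0, 0, 0, 0, 0, 0, 0],
  "grip_force": 60
}}

```text
t: 6.88
tool_pos: [0.4515, 0.3905, 0.0086]
orientation: [-2.395, -2.033, 0.0]
force: [-0.8, 0.1, 0.0]
opening: 0.0376
gripper_force: 0.0
```

Emit:
{"api": "apply_moves", "payload": {
  "steps": [0, 0, -0.5, 0, 0, 0, 0, 0, 0, -1, 0, 0, 0, 0, 0, 0, -1, 0, 0, 0, 0, 0, 0, -1, 0, 0, 0, 0, 0, 0, -1, 0, 0, 0, 0, 0, 0, -0.5, 0, 0, 0, 0, 0, 0, 0, 0, 0, 0, 0]
}}

```text
t: 7.47
tool_pos: [0.4539, 0.3923, 0.1641]
orientation: [2.394, 2.033, 0.013]
force: [0.4, 0.5, 0.2]
opening: 0.0005
gripper_force: 0.0
```

I lifted before the fingers had closed, so the grasp missed. I'll reopen, look and retry.

Emit:
{"api": "apply_moves", "payload": {
  "steps": [0, 0, 0, 0, 0, 0, 100, 0, 0, 0, 0, 0, 0, 100, 0, 0, 0, 0, 0, 0, 100, 0, 0, 0, 0, 0, 0, 100, 0, 0, 0, 0, 0, 0, 100, 0, 0, 0, 0, 0, 0, 100, 0, 0, 0, 0, 0, 0, 100, 0, 0, 0, 0, 0, 0, 100, 0, 0, 0, 0, 0, 0, 100, 0, 0, 0, 0, 0, 0, 100, 0, 0, 0, 0, 0, 0, 100, 0, 0, 0, 0, 0, 0, 100]
}}

```text
t: 8.47
tool_pos: [0.4516, 0.3905, 0.1587]
orientation: [-2.395, -2.033, -0.0]
force: [0.1, 0.1, 0.4]
opening: 0.0757
gripper_force: 0.0
```

```bash
python3 - <<'E'
from h import *
np.set_printoptions(precision=4,suppress=True)
st=robot.read_state();print(st["tool_pos"],st["opening"])
save(eyes.read_camera("wrist"),"w3.png")
c=eyes.calibration("wrist");print(-np.array(c["R"]).T@c["t"])
for th,z in(("stick_center",.02),("stick_tip",.02)):
    print(th,[(np.round(d["xy"],1),round(d["conf"],2),ray("wrist",d["xy"],z)[:2]) for d in eyes.place_of("wrist",th)[:3]])
E
```

```text
[0.4516 0.3905 0.1587] 0.0757238240209418
[0.4628 0.4615 0.3256]
stick_center [(array([252.3, 177.6]), 0.86, array([0.4505, 0.3957])), (array([143.3, 217.5]), 0.59, array([0.3171, 0.3693])), (array([367.2,  23.2]), 0.56, array([0.5868, 0.5301]))]
stick_tip [(array([352.8,  85.6]), 0.93, array([0.5688, 0.4749])), (array([257.7,  95.3]), 0.91, array([0.4704, 0.4814])), (array([153.1, 165.2]), 0.87, array([0.3441, 0.4274]))]
```

View pics/w3.png

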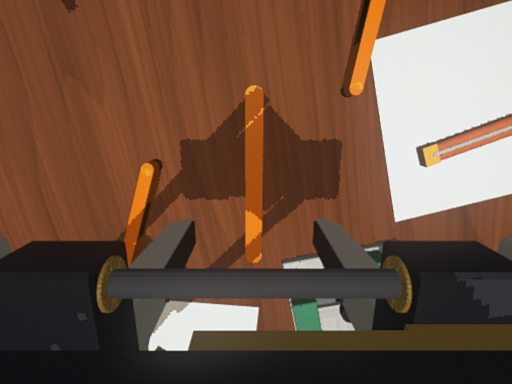

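w3 shows the stick still in place, from (254,86) to (254,262), between the fingers. I'll go down partly closed, then close fully.

Emit:
{"api": "apply_moves", "payload": {
  "steps": [0.12, 0, 0.9, 0, 0, 0, 60, 0, 0, 1, 0, 0, 0, 60, 0, 0, 1, 0, 0, 0, 60, 0, 0, 1, 0, 0, 0, 60, 0, 0, 0.8, 0, 0, 0, 60, 0, 0, 0.4, 0, 0, 0, 60, 0, 0, 0, 0, 0, 0, 50, 0, 0, 0, 0, 0, 0, 40, 0, 0, 0, 0, 0, 0, 0, 0, 0, 0, 0, 0, 0, 0, 0, 0, 0, 0, 0, 0, 0, 0, 0, 0, 0, 0, 0, 0],
  "grip_force": 60
}}

```text
t: 9.62
tool_pos: [0.4529, 0.3946, 0.007]
orientation: [2.395, 2.033, 0.003]
force: [-0.3, 0.6, -0.2]
opening: 0.0204
gripper_force: 0.0
```

Emit:
{"api": "apply_moves", "payload": {
  "steps": [0, 0, 0, 0, 0, 0, 0, 0, 0, 0, 0, 0, 0, 0, 0, 0, 0, 0, 0, 0, 0, 0, 0, 0, 0, 0, 0, 0, 0, 0, 0, 0, 0, 0, 0, 0, 0, 0, 0, 0, 0, 0, 0, 0, 0, 0, 0, 0, 0]
}}

```text
t: 10.2
tool_pos: [0.4528, 0.3945, 0.0068]
orientation: [2.395, 2.033, 0.002]
force: [-0.9, -0.6, 6.3]
opening: 0.0177
gripper_force: 60.0
```

Emit:
{"api": "apply_moves", "payload": {
  "steps": [0, 0, -0.4, 0, 0, 0, 0, 0, 0, -0.8, 0, 0, 0, 0, 0, 0, -1, 0, 0, 0, 0, 0, 0, -1, 0, 0, 0, 0, -0.5, 0.1, -0.6, 0, 0, 0, 0, -1, 0.2, 0, 0, 0, 0, 0, -1, 0.2, 0, 0, 0, 0, 0, -1, 0.2, 0, 0, 0, 0, 0, -1, 0.2, 0, 0, 0, 0, 0, -1, 0.2, 0, 0, 0, 0, 0, -1, 0.2, 0, 0, 0, 0, 0, -1, 0.2, 0, 0, 0, 0, 0]
}}

```text
t: 11.2
tool_pos: [0.4596, 0.1633, 0.1202]
orientation: [2.395, 2.033, 0.0]
force: [0.4, 0.3, -1.4]
opening: 0.0178
gripper_force: 60.0
```

Emit:
{"api": "apply_moves", "payload": {
  "steps": [-1, 0.2, 0, 0, 0, 0, 0, -1, 0.2, 0, 0, 0, 0, 0, -1, 0.2, 0, 0, 0, 0, 0, -1, 0.2, 0, 0, 0, 0, 0, -1, 0.3, 0, 0, 0, 0, 0, -1, 0.3, 0, 0, 0, 0, 0, -1, 0.3, 0, 0, 0, 0, 0, -1, 0.3, 0, 0, 0, 0, 0, -1, 0.3, 0, 0, 0, 0, 0, -1, 0.3, 0, 0, 0, 0, 0, -0.6, 0.2, 0, 0, 0, 0, 0]
}}

```text
t: 12.12
tool_pos: [0.4911, -0.1656, 0.1203]
orientation: [2.396, 2.031, -0.001]
force: [-0.2, 0.7, -0.6]
opening: 0.0175
gripper_force: 60.0
```

Emit:
{"api": "apply_moves", "payload": {
  "steps": [0, 0, 0, 0, 0, 0.9, 0, 0, 0, 0, 0, 0, 0.9, 0, 0, 0, 0, 0, 0, 0.9, 0, 0, 0, 0, 0, 0, 0.9, 0, 0, 0, 0, 0, 0, 0.9, 0, 0, 0, 0, 0, 0, 1, 0, 0, 0, 0, 0, 0, 0, 0, 0, 0, 0, 0, 0, 0, 0]
}}

```text
t: 12.78
tool_pos: [0.4912, -0.1626, 0.12]
orientation: [-2.872, -1.274, 0.0]
force: [-0.3, 0.2, -1.5]
opening: 0.0178
gripper_force: 60.0
```

```bash
python3 - <<'E'
from h import *
np.set_printoptions(precision=4,suppress=True)
st=robot.read_state();print(st["tool_pos"],Rn.from_rotvec(st["orientation"]).as_matrix()[:,0],st["opening"],st["gripper_force"],st["force"],st["q"])
save(eyes.read_camera("wrist"),"w4.png")
p=st["tool_pos"];
for th,z in(("stick_tip",p[2]+.013),("jig",0),("sled_center",.029),("push_corner",.029),("sled_nose",.029),("sled_tail",.029),("seat",.029)):
    print(th,[(np.round(d["xy"],1),round(d["conf"],2),ray("wrist",d["xy"],z)[:2]) for d in eyes.place_of("wrist",th)[:2]])
f=lambda u,v,z:ray("top",(90+u*.3875,95+v*.3875),z)
a,b=f(251,308,.012),f(583,293,.012);c,d=f(243,195,.048),f(583,179,.048)
for P,Q in((a,b),(c,d)):print(P,Q,np.degrees(np.arctan2(Q[0]-P[0],P[1]-Q[1])),np.hypot(*(P-Q)[:2]))
E
```

```text
[ 0.4912 -0.1626  0.12  ] [ 0.6713  0.7412 -0.    ] 0.017764206240188235 59.99566197395325 [-0.3282  0.2034 -1.4883] [-0.4189 -0.0235  1.831   0.      1.3341  0.317 ]
stick_tip [(array([254.6,  82.9]), 0.76, array([ 0.5505, -0.0973]))]
jig []
sled_center [(array([238.7,  55.1]), 0.89, array([ 0.5633, -0.0639]))]
push_corner [(array([239.4,  78.2]), 0.61, array([ 0.5513, -0.0777]))]
sled_nose []
sled_tail [(array([305.8,  86.5]), 0.89, array([ 0.5896, -0.1216]))]
seat []
[0.4686 0.2776 0.012 ] [ 0.4829 -0.15    0.012 ] 1.9158996665962358 0.42779110498804673
[0.6105 0.2825 0.048 ] [ 0.6259 -0.1486  0.048 ] 2.0412867252489466 0.4314348614143529
```

View pics/w4.png

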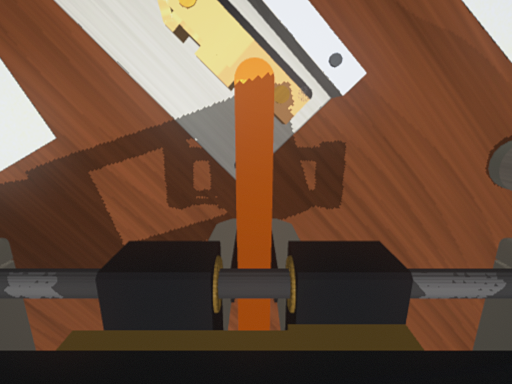

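w4 shows the stick held straight along the tool axis with its tip at (254,75), just above the sled's step at about (240,78). I'll back off a little and lower it beside the sled.

Emit:
{"api": "apply_moves", "payload": {
  "steps": [-0.27, -0.25, 0, 0, 0, 0, 0, 0, 0, 0.6, 0, 0, 0, 0, 0, 0, 1, 0, 0, 0, 0, 0, 0, 0.9, 0, 0, 0, 0, 0, 0, 0.5, 0, 0, 0, 0, 0, 0, 0.27, 0, 0, 0, 0, 0, 0, 0, 0, 0, 0, 0, 0, 0, 0, 0, 0, 0, 0]
}}

```text
t: 13.85
tool_pos: [0.4805, -0.1638, 0.0218]
orientation: [2.874, 1.269, 0.0]
force: [0.5, -0.1, 0.0]
opening: 0.0176
gripper_force: 60.0
```

```bash
cat > look.py <<'E'
from h import *
import sys
np.set_printoptions(precision=4,suppress=True)
J=np.array([.549,.0663]);th=np.radians(2.0);A=np.array([[np.cos(th),np.sin(th)],[-np.sin(th),np.cos(th)]])
st=robot.read_state();p=np.array(st["tool_pos"]);X=Rn.from_rotvec(st["orientation"]).as_matrix()[:,0]
tip=p[:2]+.086*X[:2]
print("t",st["t"],"tcp",p,"yaw",np.degrees(np.arctan2(X[1],X[0])),"F",st["force"],"op",st["opening"],"tip jig mm",A@(tip-J)*1000)
for cam in sys.argv[1:]:
    eyes.read_camera(cam)
    for n,z in(("stick_tip",.03),("sled_center",.029),("push_corner",.029),("sled_nose",.029),("sled_tail",.029),("clip",.03)):
        print(cam,n,[(round(d["conf"],2),A@(ray(cam,d["xy"],z)[:2]-J)*1000) for d in eyes.place_of(cam,n)[:2] if d["conf"]>.4])
E
python3 look.py wrist top scene
```

```text
t 13.85 tcp [ 0.4805 -0.1638  0.0218] yaw 47.66708929546272 F [ 0.494  -0.0527  0.0096] op 0.01761987962592735 tip jig mm [ -16.3529 -166.0117]
wrist stick_tip [(0.98, array([ -13.2085, -166.3702]))]
wrist sled_center []
wrist push_corner [(0.88, array([  -1.0369, -144.7159]))]
wrist sled_nose []
wrist sled_tail [(0.93, array([  32.9705, -188.5747]))]Traceback (most recent call last):
  File "look.py", line 11, in <module>
    print(cam,n,[(round(d["conf"],2),A@(ray(cam,d["xy"],z)[:2]-J)*1000) for d in eyes.place_of(cam,n)[:2] if d["conf"]>.4])
                                                                                 ~~~~~~~~~~~~~^^^^^^^
ValueError: it knows: glue, hammer_grip, jig, knife, push_corner, seat, sled_center, sled_nose, sled_tail, spare_blank, stick_center, stick_tip, tape
```

```bash
sed -i 's/,("clip",.03))/)/' look.py
```

Emit:
{"api": "apply_moves", "payload": {
  "steps": [0.07, 0.024, 0, 0, 0, 0, 0, 0.07, 0.024, 0, 0, 0, 0, 0, 0.07, 0.024, 0, 0, 0, 0, 0, 0.07, 0.024, 0, 0, 0, 0, 0, 0.07, 0.024, 0, 0, 0, 0, 0, 0.07, 0.024, 0, 0, 0, 0, 0, 0, 0, 0, 0, 0, 0, 0]
}}

```text
t: 14.73
tool_pos: [0.4924, -0.157, 0.0215]
orientation: [-2.874, -1.269, -0.0]
force: [-0.5, 0.3, -0.6]
opening: 0.0176
gripper_force: 60.0
```

```bash
python3 look.py top scene
```

```text
t 14.7333 tcp [ 0.4924 -0.157   0.0215] yaw 47.669693236413494 F [-0.5028  0.2883 -0.6388] op 0.01762846526519808 tip jig mm [  -4.3059 -159.6293]
top stick_tip [(0.55, array([ 38.4658, 404.3462])), (0.53, array([-204.3961,  368.3362]))]
top sled_center [(0.94, array([  19.6486, -129.023 ]))]
top push_corner [(0.88, array([   2.2563, -138.6672]))]
top sled_nose [(0.7, array([ 27.9415, -72.5394]))]
top sled_tail [(0.64, array([  39.4655, -182.4282]))]
scene stick_tip [(0.82, array([  -9.5284, -165.8866])), (0.8, array([ 52.8783, 402.2642]))]
scene sled_center [(0.58, array([  10.3712, -123.7776]))]
scene push_corner [(0.66, array([ -23.7662, -144.7912]))]
scene sled_nose [(0.8, array([ 26.3246, -60.5176]))]
scene sled_tail [(0.64, array([  33.6254, -182.2262]))]
```

Emit:
{"api": "apply_moves", "payload": {
  "steps": [0.03, 0.02, 0, 0, 0, 0, 0, 0.03, 0.02, 0, 0, 0, 0, 0, 0.03, 0.02, 0, 0, 0, 0, 0, 0.03, 0.02, 0, 0, 0, 0, 0, 0.03, 0.02, 0, 0, 0, 0, 0, 0, 0, 0, 0, 0, 0, 0]
}}

```text
t: 15.83
tool_pos: [0.4967, -0.1557, 0.0213]
orientation: [-2.873, -1.269, 0.002]
force: [-4.9, -1.7, 1.9]
opening: 0.0173
gripper_force: 60.0
```

Emit:
{"api": "apply_moves", "payload": {
  "steps": [0.03, 0.02, 0, 0, 0, 0, 0, 0.03, 0.02, 0, 0, 0, 0, 0, 0, 0, 0, 0, 0, 0, 0]
}}

```text
t: 16.08
tool_pos: [0.4982, -0.1548, 0.021]
orientation: [-2.872, -1.269, 0.003]
force: [-7.0, 0.7, 1.7]
opening: 0.0174
gripper_force: 60.1
```

```bash
python3 look.py top
```

```text
t 16.0833 tcp [ 0.4982 -0.1548  0.021 ] yaw 47.69537444067757 F [-6.9749  0.6572  1.7007] op 0.01737948722697146 tip jig mm [   1.5795 -157.63  ]
top stick_tip [(0.7, array([ 28.7922, 410.4856])), (0.62, array([ -10.4238, -152.7491]))]
top sled_center [(0.82, array([  19.5407, -131.3331]))]
top push_corner [(0.87, array([  10.882 , -124.5854]))]
top sled_nose [(0.71, array([ 35.1932, -52.7071])), (0.44, array([-0.7936, -5.0412]))]
top sled_tail [(0.71, array([  48.6747, -185.272 ])), (0.6, array([  -8.3753, -153.2843]))]
```

Emit:
{"api": "apply_moves", "payload": {
  "steps": [0.02, 0.02, 0, 0, 0, 0, 0, 0.02, 0.0, 0, 0, 0, 0, 0, 0, 0, 0, 0, 0, 0, 0]
}}

```text
t: 16.63
tool_pos: [0.4991, -0.1541, 0.0208]
orientation: [-2.871, -1.269, 0.004]
force: [-7.2, 1.6, 2.6]
opening: 0.0179
gripper_force: 60.2
```

```bash
python3 - <<'E'
from h import *
a=eyes.read_camera("wrist");b=eyes.read_camera("top")
o=np.zeros((600,800,3),np.uint8)
o[:300]=cv2.resize(b[155:218,230:398],(800,300),interpolation=cv2.INTER_CUBIC)
o[300:]=cv2.resize(a[0:130,110:456],(800,300),interpolation=cv2.INTER_CUBIC)
save(o,"c2.png")
E
python3 look.py
```

```text
t 16.7333 tcp [ 0.4991 -0.1541  0.0208] yaw 47.70140489959829 F [-7.9923  1.6287  3.0175] op 0.01774825067762309 tip jig mm [   2.4612 -156.9917]
```

View pics/c2.png

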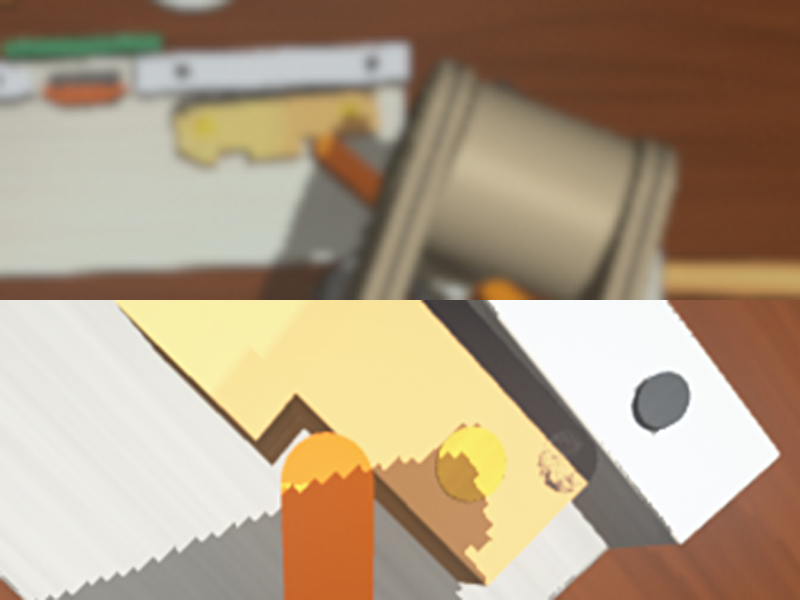

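```bash
python3 look.py; python3 - <<'E'
from h import *
np.set_printoptions(precision=4,suppress=True)
f=lambda u,v,z:ray("wrist",(110+u/2.312,(v-300)/2.308),z)
for n,a,b,z in(("fence in",(495,300),(680,545),.048),("fence out",(665,300),(780,455),.048),("wood edge",(430,300),(590,485),.046),("front side",(120,300),(255,440),.046),("step",(375,470),(485,580),.046)):
    P,Q=f(*a,z),f(*b,z);print(n,P[:2],Q[:2],np.degrees(np.arctan2(Q[0]-P[0],P[1]-Q[1])))
E
```

```text
t 16.7333 tcp [ 0.4991 -0.1541  0.0208] yaw 47.70140489959829 F [-7.9923  1.6287  3.0175] op 0.01774825067762309 tip jig mm [   2.4612 -156.9917]
fence in [ 0.603  -0.0853] [ 0.6036 -0.1461] 0.6086110386187688
fence out [ 0.6268 -0.107 ] [ 0.6283 -0.1451] 2.210167867892999
wood edge [ 0.5946 -0.0767] [ 0.5975 -0.1244] 3.5113989497338927
front side [ 0.5504 -0.0365] [ 0.5524 -0.0718] 3.192464234007121
step [ 0.5666 -0.0924] [ 0.5696 -0.1247] 5.230554246204283
```

Emit:
{"api": "apply_moves", "payload": {
  "steps": [0.023, 0.024, -0.03, 0, 0, 0, 0, 0.023, 0.024, -0.02, 0, 0, 0, 0, 0, 0, 0, 0, 0, 0, 0]
}}

```text
t: 16.98
tool_pos: [0.5004, -0.154, 0.0217]
orientation: [-2.87, -1.269, 0.006]
force: [-7.4, 0.7, -1.6]
opening: 0.0175
gripper_force: 60.1
```

```bash
python3 look.py; python3 - <<'E'
from h import *
np.set_printoptions(precision=4,suppress=True)
a=eyes.read_camera("wrist"); g=cv2.cvtColor(a,cv2.COLOR_RGB2GRAY)
h=cv2.cvtColor(a,cv2.COLOR_RGB2HSV)
wood=cv2.inRange(h,(15,40,170),(32,255,255)); J=np.array([.549,.0663])
# per row: right-most wood pixel and first white pixel after it
W=[];F=[]
for v in range(2,75):
    x=np.where(wood[v,:360]>0)[0]
    if len(x)==0: continue
    u=x.max(); w=[k for k in range(u+6,460) if (a[v,k:k+5].min()>200)]
    W.append(ray("wrist",(u+.5,v),.046)[:2]); 
    if w: F.append(ray("wrist",(w[0]-.5,v),.048)[:2])
for n,P in(("wood",W),("fence",F)):
    P=np.array(P); l=cv2.fitLine(P.astype(np.float32)*1000,cv2.DIST_HUBER,0,.01,.01).ravel()
    print(n,len(P),P[0],P[-1],np.degrees(np.arctan2(-l[0]*np.sign(l[1]),abs(l[1]))),l[2:])
E
```

```text
t 16.9833 tcp [ 0.5004 -0.154   0.0217] yaw 47.705465819885674 F [-7.3554  0.6973 -1.646 ] op 0.017545655721585177 tip jig mm [   3.8051 -156.9337]
wood 73 [ 0.5952 -0.0766] [ 0.5924 -0.1146] 2.0123146 [595.635  -86.9355]
fence 73 [ 0.6017 -0.0835] [ 0.6032 -0.1248] 1.9022119 [ 602.2491 -103.484 ]
```

The wrist fit gives wood at 2.0° and fence at 1.9°, so the sled lies flat. The stick is creeping in the grip from the side load, so I'll turn it about its tip to aim more towards the fence.

Emit:
{"api": "apply_moves", "payload": {
  "steps": [0.005, -0.1, 0, 0, 0, 0.33, 0, 0.005, -0.1, 0, 0, 0, 0.33, 0, 0.005, -0.1, 0, 0, 0, 0.33, 0, 0.005, -0.1, 0, 0, 0, 0.33, 0, 0.005, -0.1, 0, 0, 0, 0.34, 0, 0, 0, 0, 0, 0, 0, 0]
}}

```text
t: 17.53
tool_pos: [0.49, -0.1417, 0.0215]
orientation: [-2.97, -1.012, 0.007]
force: [-9.2, 3.4, 0.8]
opening: 0.0177
gripper_force: 60.2
```

```bash
python3 look.py wrist; python3 - <<'E'
from h import *
save(eyes.read_camera("wrist")[0:260,100:412],"w5.png")
E
```

```text
t 17.5333 tcp [ 0.49   -0.1417  0.0215] yaw 37.63466334859751 F [-9.2139  3.3579  0.7704] op 0.017679785709693096 tip jig mm [   3.6691 -155.7241]
wrist stick_tip [(0.65, array([   3.2041, -154.3575]))]
wrist sled_center [(0.77, array([  24.9918, -122.0643]))]
wrist push_corner [(0.85, array([  12.8896, -137.9625]))]
wrist sled_nose []
wrist sled_tail [(0.64, array([  48.6754, -180.1288]))]
```

View pics/w5.png

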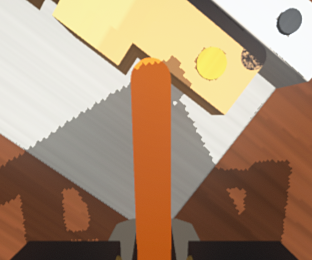

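Emit:
{"api": "apply_moves", "payload": {
  "steps": [0.04, -0.055, 0, 0, 0, 0, 0, 0.04, -0.055, 0, 0, 0, 0, 0, 0.04, -0.055, 0, 0, 0, 0, 0, 0.06, -0.08, 0, 0, 0, 0, 0, 0.06, -0.08, 0, 0, 0, 0, 0, 0.06, -0.08, 0, 0, 0, 0, 0]
}}

```text
t: 18.38
tool_pos: [0.489, -0.1294, 0.0214]
orientation: [-2.972, -1.014, 0.011]
force: [-12.6, -9.9, -0.6]
opening: 0.0176
gripper_force: 60.0
```

Emit:
{"api": "apply_moves", "payload": {
  "steps": [0.06, -0.08, 0, 0, 0, 0, 0, 0.06, -0.08, 0, 0, 0, 0, 0, 0.06, -0.08, 0, 0, 0, 0, 0, 0.06, -0.08, 0, 0, 0, 0, 0, 0.06, -0.08, 0, 0, 0, 0, 0]
}}

```text
t: 18.8
tool_pos: [0.4885, -0.1149, 0.0215]
orientation: [-2.973, -1.015, 0.012]
force: [-16.8, -11.1, 0.9]
opening: 0.0174
gripper_force: 60.0
```

```bash
python3 look.py wrist
```

```text
t 18.8 tcp [ 0.4885 -0.1149  0.0215] yaw 37.688631112422556 F [-16.7625 -11.1053   0.9342] op 0.01741234972580195 tip jig mm [   3.0857 -128.761 ]
wrist stick_tip [(0.83, array([   4.951 , -127.0183]))]
wrist sled_center [(0.98, array([  23.9984, -102.5061]))]
wrist push_corner [(0.89, array([  12.6818, -118.9678]))]
wrist sled_nose []
wrist sled_tail [(0.82, array([  48.6279, -162.2156]))]
```

Emit:
{"api": "apply_moves", "payload": {
  "steps": [0.05, -0.085, 0, 0, 0, 0, 0, 0.05, -0.085, 0, 0, 0, 0, 0, 0.05, -0.085, 0, 0, 0, 0, 0, 0.058, -0.082, 0, 0, 0, 0, 0, 0.058, -0.082, 0, 0, 0, 0, 0, 0.058, -0.082, 0, 0, 0, 0, 0]
}}

```text
t: 19.6
tool_pos: [0.4879, -0.096, 0.0214]
orientation: [-2.972, -1.014, 0.009]
force: [-9.0, -6.9, -2.0]
opening: 0.0177
gripper_force: 60.0
```

```bash
python3 look.py wrist
```

```text
t 19.6 tcp [ 0.4879 -0.096   0.0214] yaw 37.69402741731309 F [-8.9894 -6.9236 -2.0242] op 0.017705344195385633 tip jig mm [   3.0738 -109.9084]
wrist stick_tip [(0.81, array([   4.7488, -108.1588]))]
wrist sled_center [(0.76, array([ 26.4174, -83.4681]))]
wrist push_corner [(0.93, array([ 13.1573, -99.1051]))]
wrist sled_nose []
wrist sled_tail [(0.67, array([  48.0786, -145.2464]))]
```

```bash
cat > flat.py <<'E'
from h import *
a=eyes.read_camera("wrist"); h=cv2.cvtColor(a,cv2.COLOR_RGB2HSV)
wood=cv2.inRange(h,(15,40,170),(32,255,255));W=[];F=[]
for v in range(2,75):
    x=np.where(wood[v,:400]>0)[0]
    if len(x)==0: continue
    u=x.max(); w=[k for k in range(u+4,480) if (a[v,k:k+5].min()>200)]
    if w: W.append(ray("wrist",(u+.5,v),.046)[:2]); F.append(ray("wrist",(w[0]-.5,v),.048)[:2])
R=[]
for n,P in(("wood",W),("fence",F)):
    P=np.array(P); l=cv2.fitLine(P.astype(np.float32)*1000,cv2.DIST_HUBER,0,.01,.01).ravel()
    s=l[0]/l[1]; print(n,len(P),"deg",round(np.degrees(-np.arctan(s)),2),"x at P0y",round(l[2]+s*(W[0][1]*1000-l[3]),1),"x at end",round(l[2]+s*(W[-1][1]*1000-l[3]),1))
E
python3 flat.py
```

```text
wood 73 deg 1.94 x at P0y 593.8 x at end 595.4
fence 73 deg 2.51 x at P0y 600.0 x at end 602.2
```

Emit:
{"api": "apply_moves", "payload": {
  "steps": [0.07, -0.07, 0, 0, 0, 0, 0, 0.07, -0.075, 0, 0, 0, 0, 0, 0.06, -0.081, 0, 0, 0, 0, 0, 0.06, -0.081, 0, 0, 0, 0, 0, 0.06, -0.081, 0, 0, 0, 0, 0, 0.06, -0.081, 0, 0, 0, 0, 0]
}}

```text
t: 20.45
tool_pos: [0.4872, -0.0795, 0.0215]
orientation: [2.973, 1.014, -0.013]
force: [-16.7, -12.8, 2.2]
opening: 0.0178
gripper_force: 60.0
```

```bash
python3 look.py; python3 flat.py
```

```text
t 20.45 tcp [ 0.4872 -0.0795  0.0215] yaw 37.668522672724194 F [-16.6884 -12.7679   2.1886] op 0.017814787992371964 tip jig mm [  3.0042 -93.419 ]
wood 73 deg 1.89 x at P0y 593.3 x at end 594.7
fence 73 deg 2.43 x at P0y 599.4 x at end 601.2
```

Emit:
{"api": "apply_moves", "payload": {
  "steps": [0.055, -0.083, 0, 0, 0, 0, 0, 0.055, -0.083, 0, 0, 0, 0, 0, 0.058, -0.082, 0, 0, 0, 0, 0, 0.058, -0.082, 0, 0, 0, 0, 0, 0.058, -0.082, 0, 0, 0, 0, 0, 0.058, -0.082, 0, 0, 0, 0, 0, 0.058, -0.082, 0, 0, 0, 0, 0, 0.058, -0.082, 0, 0, 0, 0, 0]
}}

```text
t: 21.17
tool_pos: [0.4863, -0.0549, 0.0214]
orientation: [-2.973, -1.014, 0.012]
force: [-13.3, -10.8, 0.8]
opening: 0.0173
gripper_force: 60.0
```

```bash
python3 look.py; python3 flat.py
```

```text
t 21.1667 tcp [ 0.4863 -0.0549  0.0214] yaw 37.683304468611546 F [-13.2592 -10.779    0.8398] op 0.017320735711424198 tip jig mm [  2.9837 -68.7374]
wood 73 deg 1.89 x at P0y 592.5 x at end 593.9
fence 73 deg 1.66 x at P0y 599.1 x at end 600.4
```

Steady. I'll go on with the feed.

Emit:
{"api": "apply_moves", "payload": {
  "steps": [0.059, -0.081, 0, 0, 0, 0, 0, 0.059, -0.081, 0, 0, 0, 0, 0, 0.059, -0.081, 0, 0, 0, 0, 0, 0.059, -0.081, 0, 0, 0, 0, 0, 0.059, -0.081, 0, 0, 0, 0, 0, 0.059, -0.081, 0, 0, 0, 0, 0, 0.059, -0.081, 0, 0, 0, 0, 0, 0.059, -0.081, 0, 0, 0, 0, 0]
}}

```text
t: 21.88
tool_pos: [0.4855, -0.031, 0.0214]
orientation: [2.973, 1.015, -0.013]
force: [-15.5, -12.6, 3.2]
opening: 0.0178
gripper_force: 60.0
```

```bash
python3 look.py; python3 flat.py
```

```text
t 21.8833 tcp [ 0.4855 -0.031   0.0214] yaw 37.68224892166604 F [-15.4927 -12.6346   3.2371] op 0.017842242980591554 tip jig mm [  3.0079 -44.9101]
wood 73 deg 2.02 x at P0y 591.5 x at end 593.3
fence 73 deg 2.56 x at P0y 597.7 x at end 600.0
```

Emit:
{"api": "apply_moves", "payload": {
  "steps": [0.057, -0.082, -0.01, 0, 0, 0, 0, 0.057, -0.082, -0.01, 0, 0, 0, 0, 0.058, -0.082, 0, 0, 0, 0, 0, 0.058, -0.082, 0, 0, 0, 0, 0, 0.058, -0.082, 0, 0, 0, 0, 0, 0.058, -0.082, 0, 0, 0, 0, 0, 0.058, -0.082, 0, 0, 0, 0, 0, 0.058, -0.082, 0, 0, 0, 0, 0, 0.058, -0.082, 0, 0, 0, 0, 0, 0.058, -0.082, 0, 0, 0, 0, 0]
}}

```text
t: 22.77
tool_pos: [0.4846, 0.0002, 0.0216]
orientation: [-2.972, -1.015, 0.011]
force: [-8.9, -4.8, -3.3]
opening: 0.0181
gripper_force: 60.0
```

```bash
python3 look.py; python3 flat.py
```

```text
t 22.7667 tcp [0.4846 0.0002 0.0216] yaw 37.70427055414094 F [-8.8698 -4.8204 -3.2566] op 0.018079556990008287 tip jig mm [  3.1438 -13.6199]
wood 73 deg 1.97 x at P0y 590.5 x at end 592.2
fence 73 deg 1.1 x at P0y 597.6 x at end 598.6
```

Emit:
{"api": "apply_moves", "payload": {
  "steps": [0.07, -0.073, 0, 0, 0, 0, 0, 0.065, -0.077, 0, 0, 0, 0, 0, 0.059, -0.081, 0, 0, 0, 0, 0, 0.059, -0.081, 0, 0, 0, 0, 0, 0.059, -0.081, 0, 0, 0, 0, 0, 0.059, -0.081, 0, 0, 0, 0, 0, 0.059, -0.081, 0, 0, 0, 0, 0, 0.059, -0.081, 0, 0, 0, 0, 0]
}}

```text
t: 23.48
tool_pos: [0.4837, 0.0232, 0.0216]
orientation: [-2.973, -1.015, 0.014]
force: [-14.8, -10.4, 1.3]
opening: 0.0175
gripper_force: 60.0
```

```bash
python3 look.py; python3 flat.py
```

```text
t 23.4833 tcp [0.4837 0.0232 0.0216] yaw 37.6942277184039 F [-14.8361 -10.4083   1.2668] op 0.017512742202570153 tip jig mm [3.0628 9.421 ]
wood 72 deg 2.02 x at P0y 589.7 x at end 591.5
fence 72 deg -75.14 x at P0y 767.0 x at end 577.2
```

Emit:
{"api": "apply_moves", "payload": {
  "steps": [0.058, -0.082, 0, 0, 0, 0, 0, 0.058, -0.082, 0, 0, 0, 0, 0, 0.058, -0.082, 0, 0, 0, 0, 0, 0.058, -0.082, 0, 0, 0, 0, 0, 0.058, -0.082, 0, 0, 0, 0, 0, 0.058, -0.082, 0, 0, 0, 0, 0, 0.058, -0.082, 0, 0, 0, 0, 0, 0.058, -0.082, 0, 0, 0, 0, 0, 0.058, -0.082, 0, 0, 0, 0, 0, 0.058, -0.082, 0, 0, 0, 0, 0]
}}

```text
t: 24.37
tool_pos: [0.4826, 0.0535, 0.0216]
orientation: [-2.973, -1.015, 0.014]
force: [-12.7, -9.0, 0.2]
opening: 0.0179
gripper_force: 60.0
```

```bash
python3 look.py wrist; python3 flat.py
```

```text
t 24.3667 tcp [0.4826 0.0535 0.0216] yaw 37.695435733406114 F [-12.6928  -9.0475   0.1631] op 0.017890484029639032 tip jig mm [ 3.0526 39.6864]
wrist stick_tip [(0.81, array([ 4.4234, 39.5754]))]
wrist sled_center [(0.62, array([25.0371, 64.7246]))]
wrist push_corner [(0.65, array([14.1712, 50.7006]))]
wrist sled_nose []
wrist sled_tail [(0.66, array([47.6813,  4.7044]))]
wood 27 deg 0.25 x at P0y 589.8 x at end 589.9
fence 27 deg -88.44 x at P0y 2100.8 x at end 1407.7
```

Emit:
{"api": "apply_moves", "payload": {
  "steps": [0.059, -0.081, 0, 0, 0, 0, 0, 0.059, -0.081, 0, 0, 0, 0, 0, 0.059, -0.081, 0, 0, 0, 0, 0, 0.059, -0.081, 0, 0, 0, 0, 0, 0.059, -0.081, 0, 0, 0, 0, 0, 0.059, -0.081, 0, 0, 0, 0, 0, 0.059, -0.081, 0, 0, 0, 0, 0, 0.059, -0.081, 0, 0, 0, 0, 0]
}}

```text
t: 25.38
tool_pos: [0.4814, 0.0759, 0.0215]
orientation: [2.971, 1.014, -0.017]
force: [-18.1, -20.0, 5.8]
opening: 0.0175
gripper_force: 60.1
```

Emit:
{"api": "apply_moves", "payload": {
  "steps": [0.059, -0.081, 0, 0, 0, 0, 0, 0.059, -0.081, 0, 0, 0, 0, 0, 0.059, -0.081, 0, 0, 0, 0, 0]
}}

```text
t: 25.63
tool_pos: [0.4811, 0.0847, 0.0215]
orientation: [2.972, 1.013, -0.017]
force: [-16.3, -18.6, 4.3]
opening: 0.0177
gripper_force: 60.0
```

```bash
python3 look.py wrist
```

```text
t 25.6333 tcp [0.4811 0.0847 0.0215] yaw 37.64699613726036 F [-16.3349 -18.5967   4.2552] op 0.017671544378753214 tip jig mm [ 2.643  70.8602]
wrist stick_tip [(0.88, array([ 5.5719, 70.6027])), (0.54, array([-0.0825, 11.0305]))]
wrist sled_center [(0.86, array([26.3864, 95.1575]))]
wrist push_corner [(0.88, array([14.6132, 81.3521]))]
wrist sled_nose []
wrist sled_tail [(0.84, array([46.5593, 35.027 ]))]
```

Emit:
{"api": "apply_moves", "payload": {
  "steps": [0.058, -0.082, 0, 0, 0, 0, 0, 0.058, -0.082, 0, 0, 0, 0, 0, 0.058, -0.082, 0, 0, 0, 0, 0, 0.058, -0.082, 0, 0, 0, 0, 0, 0.058, -0.082, 0, 0, 0, 0, 0]
}}

```text
t: 26.35
tool_pos: [0.4807, 0.1003, 0.0215]
orientation: [2.972, 1.014, -0.016]
force: [-13.8, -13.3, 4.2]
opening: 0.0177
gripper_force: 60.0
```

Emit:
{"api": "apply_moves", "payload": {
  "steps": [0.039, -0.055, 0, 0, 0, 0, 0, 0.039, -0.055, 0, 0, 0, 0, 0, 0, 0, 0, 0, 0, 0, 0]
}}

```text
t: 26.6
tool_pos: [0.481, 0.1061, 0.0216]
orientation: [-2.972, -1.015, 0.013]
force: [-10.8, -5.4, -0.7]
opening: 0.0178
gripper_force: 60.0
```

```bash
python3 look.py wrist top
```

```text
t 26.6 tcp [0.481  0.1061 0.0216] yaw 37.704044869524004 F [-10.8048  -5.3797  -0.6694] op 0.017753673509237282 tip jig mm [ 3.2902 92.3482]
wrist stick_tip [(0.71, array([ 4.7682, 93.2435]))]
wrist sled_center [(0.89, array([ 23.8745, 117.6136]))]
wrist push_corner [(0.7, array([ 13.6121, 102.5964]))]
wrist sled_nose []
wrist sled_tail [(0.86, array([47.2138, 58.1276]))]
top stick_tip [(0.73, array([ 27.6829, 400.9369])), (0.59, array([-195.6013,  363.2502]))]
top sled_center [(0.83, array([22.0181, 99.7175]))]
top push_corner [(0.75, array([  8.0465, 106.2131]))]
top sled_nose [(0.79, array([ 49.8682, 183.0461]))]
top sled_tail [(0.57, array([52.7324, 58.7598]))]
```

Emit:
{"api": "apply_moves", "payload": {
  "steps": [0.02, -0.027, 0, 0, 0, 0, 0, 0, 0, 0, 0, 0, 0, 0, 0, 0, 0, 0, 0, 0, 0]
}}

```text
t: 27.45
tool_pos: [0.481, 0.1073, 0.0215]
orientation: [-2.972, -1.015, 0.012]
force: [-11.1, -5.5, -0.7]
opening: 0.0177
gripper_force: 60.0
```

```bash
python3 look.py wrist; python3 - <<'E'
from h import *
a=eyes.read_camera("wrist");b=eyes.read_camera("top")
o=np.zeros((600,800,3),np.uint8)
o[:300]=cv2.resize(b[145:220,170:320],(600,300),interpolation=cv2.INTER_CUBIC) if 0 else cv2.resize(b[145:213,165:346],(800,300),interpolation=cv2.INTER_CUBIC)
o[300:]=cv2.resize(a[0:130,110:456],(800,300),interpolation=cv2.INTER_CUBIC)
save(o,"c3.png")
E
```

```text
t 27.45 tcp [0.481  0.1073 0.0215] yaw 37.720538212443195 F [-11.1468  -5.4783  -0.7035] op 0.017698529304108684 tip jig mm [ 3.2743 93.554 ]
wrist stick_tip [(0.75, array([ 6.0571, 93.5561]))]
wrist sled_center [(0.75, array([ 24.9295, 119.3196]))]
wrist push_corner [(0.98, array([ 13.8474, 103.5986])), (0.73, array([ 25.203 , 119.3246]))]
wrist sled_nose []
wrist sled_tail [(0.93, array([47.5879, 57.8752]))]
```

View pics/c3.png

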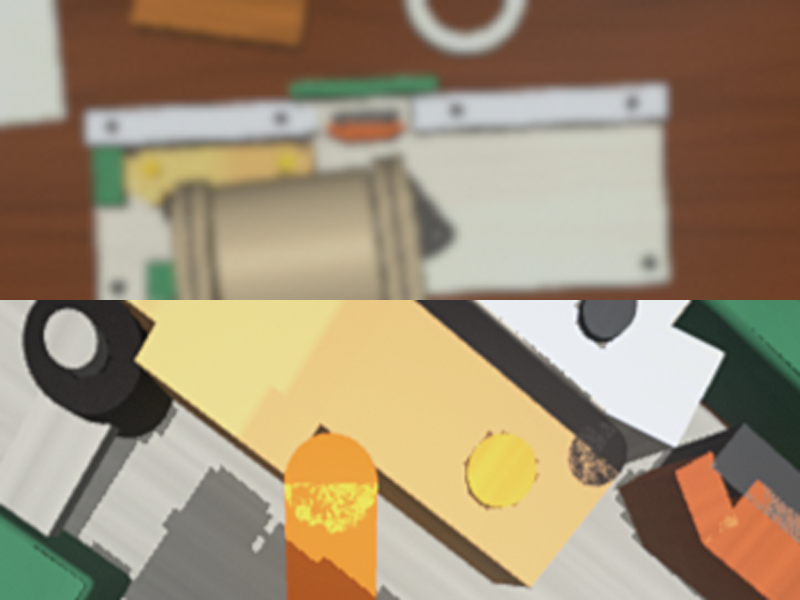

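Emit:
{"api": "apply_moves", "payload": {
  "steps": [-0.1, 0, 0, 0, 0, 0, 0, -0.2, 0, 0, 0, 0, 0, 0, -0.4, 0, 0, 0, 0, 0, 0, -0.6, 0, 0, 0, 0, 0, 0, -0.6, 0, 0, 0, 0, 0, 0, 0, 0, 0, 0, 0, 0, 0]
}}

```text
t: 28.35
tool_pos: [0.4379, 0.072, 0.0233]
orientation: [2.973, 1.014, -0.001]
force: [-0.5, -1.1, -1.3]
opening: 0.0175
gripper_force: 60.0
```

```bash
python3 look.py wrist; python3 - <<'E'
from h import *
a=eyes.read_camera("wrist");save(a,"w6.png")
E
```

```text
t 28.35 tcp [0.4379 0.072  0.0233] yaw 37.66174727902825 F [-0.5339 -1.0608 -1.2639] op 0.017479322174275384 tip jig mm [-40.9346  59.7126]
wrist stick_tip [(0.83, array([-35.249 ,  61.1188]))]
wrist sled_center []
wrist push_corner []
wrist sled_nose []
wrist sled_tail []
```

View pics/w6.png

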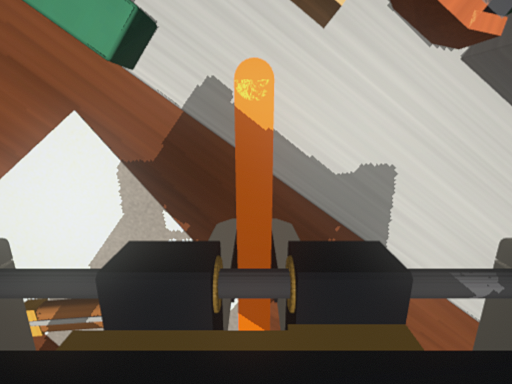

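Emit:
{"api": "apply_moves", "payload": {
  "steps": [-0.3, 0, -0.5, 0, 0, 0, 0, 0, 0, -1, 0, 0, 0, 0, 0, 0, -1, 0, 0, 0, 0, 0, 0, -1, 0, 0, 0, 0, 0, 0, -0.5, 0, 0, -1, 0, 0, 0, 0, 0, 0, -1, 0, 0, 0, 0, 0, 0, -1, 0, 0, 0, 0, 0, 0, -1, 0, 0, 0, 0, 0, 0, -1, 0, 0, 0, 0, 0, 0, -1, 0, 0, 0, 0, 0, 0, -1, 0, 0, 0, 0, 0, 0, -0.1, 0]
}}

```text
t: 29.7
tool_pos: [0.4329, 0.0679, 0.1437]
orientation: [-2.396, -2.032, -0.0]
force: [0.2, 0.3, -1.5]
opening: 0.0176
gripper_force: 60.0
```

```bash
python3 look.py top scene wrist; python3 - <<'E'
from h import *
st=robot.read_state();R=Rn.from_rotvec(st["orientation"]).as_matrix()
print(R.T@(np.array([.4525,.394,.12])-st["tool_pos"])/.03,st["q"])
# sled nose-to-stop and roller in top view
b=eyes.read_camera("top");save(b,"top2.png")
J=np.array([.549,.0663]);th=np.radians(2.);A=np.array([[np.cos(th),np.sin(th)],[-np.sin(th),np.cos(th)]])
h=cv2.cvtColor(b,cv2.COLOR_RGB2HSV);m=cv2.inRange(h,(15,60,120),(32,255,255));m[:, :180]=0
n,l,s,c=cv2.connectedComponentsWithStats(m[:, :320])
for i in range(1,n):
    if s[i,4]>80:
        y,x=np.where(l==i);P=np.array([A@(ray("top",p,.046)[:2]-J)*1000 for p in zip(x,y)])
        print(s[i],"jig x",np.percentile(P[:,0],[1,99]),"y",np.percentile(P[:,1],[1,99]))
E
```

```text
t 29.7 tcp [0.4329 0.0679 0.1437] yaw 80.60792923422616 F [ 0.1884  0.2672 -1.5384] op 0.01762244853724125 tip jig mm [-99.      89.9634]
top stick_tip [(0.74, array([-192.916 ,  365.4665])), (0.44, array([ 33.4736, 404.1184]))]
top sled_center [(0.6, array([ 22.8191, 116.8759]))]
top push_corner [(0.64, array([ 16.1348, 108.8713]))]
top sled_nose [(0.58, array([ 43.8966, 183.5812]))]
top sled_tail [(0.96, array([49.5975, 55.9102]))]
scene stick_tip [(0.94, array([ 48.9949, 402.1556])), (0.76, array([-312.3912,  116.1358]))]
scene sled_center [(0.81, array([ 32.6405, 103.926 ]))]
scene push_corner [(0.53, array([ -7.1025, 102.0548]))]
scene sled_nose [(0.63, array([ 36.1369, 189.252 ]))]
scene sled_tail [(0.86, array([50.4769, 61.1642]))]
wrist stick_tip [(0.85, array([-97.6994, 104.813 ]))]
wrist sled_center [(0.92, array([ 25.1526, 119.7579]))]
wrist push_corner [(0.76, array([ 10.909 , 106.0161])), (0.53, array([131.3172, -58.5472]))]
wrist sled_nose [(0.61, array([-95.9096, 104.1885]))]
wrist sled_tail [(0.69, array([47.8187, 61.9063]))]
[10.83451056 -1.1815248   0.78832753] [ 3.79113008e-02 -2.76563080e-01  2.01311420e+00 -1.05082544e-05
  1.40500695e+00  2.07347241e-01]
[180  87  25   8 131] jig x [323.52963981 348.38860102] y [139.42416852 219.74668412]
[180 107  26  11 227] jig x [245.15338627 281.19997483] y [139.29568428 221.97285562]
[193 177  43  15 486] jig x [ 0.42272614 42.23598865] y [ 49.71562285 186.76693694]Traceback (most recent call last):
  File "<stdin>", line 11, in <module>
  File "h.py", line 5, in ray
    c=cal or eyes.calibration(cam); K,R,t=map(np.array,(c["K"],c["R"],c["t"]))
             ~~~~~~~~~~~~~~~~^^^^^
ValueError: time passes only in moves, steps and waits
```

The sled spans jig y 50 to 187 mm, so its centre is near 118 mm and it is home. I'll return the stick to its original clear spot.

Emit:
{"api": "apply_moves", "payload": {
  "steps": [1, -0.1, 0, 0, 0, 0, 0, 1, -0.1, 0, 0, 0, 0, 0, 1, -0.1, 0, 0, 0, 0, 0, 1, -0.1, 0, 0, 0, 0, 0, 1, -0.1, 0, 0, 0, 0, 0, 1, -0.1, 0, 0, 0, 0, 0, 1, -0.1, 0, 0, 0, 0, 0, 1, -0.1, 0, 0, 0, 0, 0, 1, -0.1, 0, 0, 0, 0, 0, 1, -0.1, 0.3, 0, 0, 0, 0, 0.8, -0.1, 1, 0, 0, 0, 0, 0, 0, 1, 0, 0, 0, 0]
}}

```text
t: 31.65
tool_pos: [0.4559, 0.398, 0.076]
orientation: [-2.398, -2.028, -0.01]
force: [1.4, -0.5, -1.9]
opening: 0.0176
gripper_force: 60.0
```

Emit:
{"api": "apply_moves", "payload": {
  "steps": [0, 0, 1, 0, 0, 0, 0, 0, 0, 0.7, 0, 0, 0, 0, 0, 0, 0.25, 0, 0, 0, 0, 0, 0, 0.15, 0, 0, 0, 0, 0, 0, 0, 0, 0, 0, 0]
}}

```text
t: 32.07
tool_pos: [0.4546, 0.3924, 0.0114]
orientation: [-2.402, -2.025, 0.001]
force: [0.9, -0.5, -1.2]
opening: 0.0178
gripper_force: 60.0
```

Emit:
{"api": "apply_moves", "payload": {
  "steps": [0, 0, 0.05, 0, 0, 0, 0, 0, 0, 0.05, 0, 0, 0, 0, 0, 0, 0.04, 0, 0, 0, 0, 0, 0, 0, 0, 0, 0, 0]
}}

```text
t: 32.4
tool_pos: [0.4553, 0.3929, 0.0084]
orientation: [2.401, 2.025, 0.003]
force: [0.0, -0.9, -1.6]
opening: 0.018
gripper_force: 60.0
```

Emit:
{"api": "apply_moves", "payload": {
  "steps": [0, 0, 0.04, 0, 0, 0, 0, 0, 0, 0, 0, 0, 0, 0, 0, 0, 0, 0, 0, 0, 0]
}}

```text
t: 32.65
tool_pos: [0.4551, 0.3928, 0.0068]
orientation: [2.401, 2.026, 0.002]
force: [-0.3, 0.7, 1.7]
opening: 0.0181
gripper_force: 60.0
```

Emit:
{"api": "apply_moves", "payload": {
  "steps": [0, 0, 0, 0, 0, 0, 25, 0, 0, 0, 0, 0, 0, 40, 0, 0, 0, 0, 0, 0, 60, 0, 0, 0, 0, 0, 0, 60, 0, 0, 0, 0, 0, 0, 60, 0, 0, 0, 0, 0, 0, 60, 0, 0, 0, 0, 0, 0, 60, 0, 0, 0, 0, 0, 0, 60, 0, 0, 0, 0, 0, 0, 60, 0, 0, 0, 0, 0, 0, 60]
}}

```text
t: 33.48
tool_pos: [0.4547, 0.3926, 0.0062]
orientation: [-2.401, -2.026, 0.0]
force: [-0.3, -0.5, -0.2]
opening: 0.0557
gripper_force: 0.0
```

Emit:
{"api": "apply_moves", "payload": {
  "steps": [0, 0, -0.3, 0, 0, 0, 60, 0, 0, -0.8, 0, 0, 0, 60, 0, 0, -1, 0, 0, 0, 60, 0, 0, -1, 0, 0, 0, 60, 0, 0, -1, 0, 0, 0, 60, 0, 0, 0, 0, 0, 0, 60, 0, 0, 0, 0, 0, 0, 60]
}}

```text
t: 34.07
tool_pos: [0.4565, 0.3939, 0.133]
orientation: [2.401, 2.025, 0.01]
force: [-0.4, -0.3, 0.3]
opening: 0.0559
gripper_force: 0.0
```

```bash
python3 look.py; python3 - <<'E'
from h import *
np.set_printoptions(precision=4,suppress=True)
eyes.read_camera("wrist")
for n in("stick_center","stick_tip"):print(n,[(round(d["conf"],2),ray("wrist",d["xy"],.02)[:2]) for d in eyes.place_of("wrist",n)])
b=eyes.read_camera("top")
for n,z in(("sled_center",.029),("sled_tail",.029),("hammer_grip",.01)):print(n,[(round(d["conf"],2),ray("top",d["xy"],z)[:2]) for d in eyes.place_of("top",n)])
E
```

```text
t 34.0667 tcp [0.4565 0.3939 0.133 ] yaw 80.29712179049335 F [-0.395  -0.3449  0.31  ] op 0.055852817299236045 tip jig mm [-63.6179 414.7962]
stick_center [(0.77, array([0.4551, 0.3922])), (0.77, array([0.582, 0.531])), (0.7, array([0.3152, 0.3712]))]
stick_tip [(0.83, array([0.5648, 0.4707])), (0.61, array([0.4693, 0.4757]))]
sled_center [(0.72, array([0.572 , 0.1799])), (0.32, array([ 0.6933, -0.0003]))]
sled_tail [(0.7, array([0.5903, 0.1223]))]
hammer_grip [(0.81, array([ 0.4681, -0.3534]))]
```

```bash
python3 -c "
from plant import robot
print(robot.close_job())"
```

```text
the job is handed in; nothing more can be done
None
```

The sled was fed along the fence and over the pad into the clip, and measured about 118 mm along the jig (home). The stick lies flat on the bench at its original spot, and the job is handed in; no verdict came back, the first grasp missed and was redone, and I viewed 11 pictures against your limit of 10.

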